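Load the bench incubator and set it going

ROBOT

A 6-joint arm with a two-finger parallel gripper is mounted at the origin on the work surface. World frame = base frame: x ahead of the robot, y to its left, z up, the work surface at z = 0. Lengths are in m, angles in rad, forces in N, time in s.
With the tool pointing down it reaches from about 0.25 to 0.775 m from the base axis. Payload 4 kg.
Tool frame: the origin (TCP) lies between the finger pads; the fingertips stand 22 mm ahead of it and the grasp point (between the pads) lies 3 mm ahead of it; y points along the fingers, x is the direction in which the jaws open and shut, and the axes are right-handed (so a half turn about y gives the same grasp; the last joint's range is limited). The gripper opens to 94 mm and grips with 3 to 60 N. Pads are 16 mm wide; open, the fingers measure 119 mm over their backs; the gripper's body (75 mm by 177 mm) begins 78 mm behind the grasp point.
Start: joints at [1.151, 0.087, 1.371, -0, 1.684, -0.103], TCP at [0.171, 0.523, 0.228] pointing down, gripper open.
Joint ranges: [-3.1, 3.1], [-0.76, 2.03], [0.27, 2.55], [-1.08, 4.22], [0.17, 2.65], [-2.57, 2.57]. Speed limits (rad/s): [2.79, 2.79, 3.14, 3.14, 3.14, 3.14].

INTERFACE

Orientations are given as a unit quaternion [w, x, y, z].
In Python, from bench import robot gives the robot as it stands.
- The arm moves only by the tool servo_tool, never from a script. Its argument "targets" is text: rows parted by semicolons, each of 7 numbers parted by spaces: the shift along the tool's x, y, z in mm, then the turn, a rotation vector about the tool's x, y, z in degrees, then the closure, from 0 (fully open) to 1 (shut). A call has 1 to 20 rows; each row is the pose to reach, as a shift and turn from the pose commanded when the call began, along the tool's axes at that moment; what a row does not reach only later rows make up. A row lasts 1/8 s, in which the tool goes at most 62.5 mm and 10.7 degrees, less where a joint would pass 70% of its speed; a pose out of reach is approached as far as the arm can. A call with a gripper value outside its range is refused whole. The fingers move at their own pace and stop on an object; the grip force is fixed at half the most. Time passes only in rows, so rows that repeat a pose let the fingers close. It gives the time, the measured TCP pose, the force and the opening at its end, in the units of the state.
- robot.get_obs(): the state, without advancing time (a new reading comes with each control period).
- robot.snapshot(name): name is "scene" or "top" or "wrist"; returns a dict with "pixels" (384x512x3 uint8, red, green, blue), "vfov" (degrees; the focal length in pixels is half the picture's height over the tangent of half this angle, whatever the lens; pixels are square), "cx", "cy" (the principal point, pixels), "world_to_cam" (4x4, takes a point from world to camera coordinates). Camera axes: x right, y down, z forward; pixel columns grow to the right and rows downward; lengths in m; the calibration is good to about 2 mm. A picture is of the moment at which its call begins. There is no depth.
- robot.hand_in(): hands the job in, once; it reports no verdict.
The state is a dict: "clock": time; "joints": joint angles; "qd": joint speeds; "tau": joint torques, N m; "eef_pos": TCP position; "eef_rot": TCP orientation; "wrist_force": force on the tool from outside, world axes, zero at the start; "ft_torque": the same for the moment, N m; "finger_gap": finger opening in m.
Only numpy, scipy, OpenCV 4.12 (cv2) and the standard library are available. Lean on these libraries where they do the work, as an engineer would, in place of code of your own. Each camera call takes 0.05 s, during which the arm holds its last target.

TASK

Swing the incubator's lid up and lean it back so that it stays propped open by itself, stand the squat sample jar upright and wholly on the round black warming pad inside, and let go of it. Then lower the lid fully shut by its handle, without letting it drop, and only then turn the dial to the two-dot mark, leaving it clicked in there. Leave the metal pan in the incubator, the tall bottle and the slide box where they are.

Things in the scene. Friction and masses are not known exactly. Their poses are not given: they have to be found in the camera images.
- incubator: white bench incubator, fixed, an open box 160 (x) x 260 (y) x 100 mm high with 8 mm walls and its inner floor 20 mm above the bench; a console 100 mm wide and 60 mm high with the dial adjoins its -y side. Origin: centre of the underside of the open box; x points from its front (handle side, towards the robot) to its hinge side, z up.
- lid (a joint): hinge angle of the lid in rad: 0 shut, grows as it opens, stop at 1.8 where it leans back and stays; below about 1.57 it falls shut by itself (hinge only lightly damped; 0.3 kg). Shutting faster than 2.5 rad/s is a slam, reached when it is let go over about 10 mm before shut (at the handle).
- lid_handle (a point): centre of the lid's handle: a black disc 24 mm in diameter and 18 mm thick, its axis along the incubator's y, on a 12 mm wide web in the middle of the lid's front edge, 32 mm out from that edge. Pinched across its 18 mm thickness it can turn between the fingers, so the gripper can stay upright while the lid swings. It is 192 mm from the hinge line. Shut, it is 106 mm above the bench with nothing beneath.
- lid_hinge (a point): a point on the hinge line (parallel to the incubator's y), in the middle of the top rear edge of the box, 100 mm above the bench; this point turns with the lid. The lid plate is 160 x 260 x 12 mm; the handle disc's centre lies 6 mm above the hinge line when shut.
- pad_top (a point): centre of the top face of the round black warming pad, 74 mm in diameter, 6 mm thick, fixed on the incubator's floor in its left or right half (top 26 mm above the bench).
- jar_center (a point): centre (half-way up) of the squat white sample jar with a flat grey cap: a cylinder 53 mm in diameter, 60 mm high, about 0.13 kg, standing on the bench; z is its axis.
- dial (a joint): angle of the dial in rad, growing clockwise seen from above: 0 off (dash mark), 0.6 one dot, 1.2 two dots, 1.8 three dots (end stop); it clicks into each of these (peak torque about 0.1 N m). It starts at off or at one dot.
- dial_grip (a point): point on the dial's vertical axis, 10 mm below the top of its grip bar, 90 mm above the bench. The black grip bar is 42 mm long (along this point's x) x 14 mm wide (y) and stands 30 mm above the dial's disc; its pointer end with the white line is at -x of this point. Marks lie around it on the console.
- pan_center (a point): centre of the square metal humidity pan, 70 x 70 x 30 mm, loose on the incubator's floor in the half without the pad; leave it.
- bottle_center (a point): centre (half-way up) of a tall narrow white bottle, 42 mm in diameter, 105 mm high, on the bench; leave it standing.
- slidebox_center (a point): centre of a flat grey slide box, 85 x 100 x 30 mm, on the bench; leave it.
- jar: the same jar; origin at the centre of its underside.
Not all that is in view belongs to the job. There is more than one size of the jar; the job needs the middle-sized.

How it is judged:
On the way, in this order (a step that is already met when the one before it is completed fails the run):
1. the lid leans back open by itself, nobody holding it (value of joint lid above 1.65 rad and contact force between the fingers and lid below 0.3 N), for 0.2 s.
2. the jar stands on the warming pad, let go, lid still open (horizontal distance between jar_center and pad_top below 0.014 m and z of jar_center in the frame of pad_top between 0.025 and 0.036 m and angle between jar_center's own z axis and vertical below 0.1 rad and value of joint lid above 1.6 rad and contact force between the fingers and jar below 0.3 N), for 0.2 s.
3. the lid is shut, the dial not yet at two dots (value of joint lid below 0.03 rad and not (value of joint dial between 1.08 and 1.32 rad)), for 0.1 s.
4. the dial is at two dots (value of joint dial between 1.08 and 1.32 rad and value of joint lid below 0.03 rad), for 0.2 s.
At the end, for the whole second after the job is handed in: The jar stands upright (within 0.1 rad) and at rest on the warming pad, its axis within 14 mm of the pad's centre, the lid is shut (below 0.03 rad) and the dial rests at two dots (1.2 rad, within 0.12) (all of step 4 and horizontal distance between jar_center and pad_top below 0.014 m and z of jar_center in the frame of pad_top between 0.025 and 0.036 m and angle between jar_center's own z axis and vertical below 0.1 rad and linear speed of jar below 0.02 m/s and velocity of joint dial between -0.1 and 0.1 rad/s); the robot touches nothing.
It fails at once if the lid is let drop: it shuts faster than 2.5 rad/s (velocity of joint lid below -2.5 rad/s).
It fails at once if the jar is tipped by more than 0.6 rad (angle between jar_center's own z axis and vertical above 0.6 rad).
It fails at once if the pan is shifted by more than 20 mm (distance of pan_center from where it was at the start of the episode above 0.02 m).
It fails at once if the tall bottle is shifted by more than 30 mm or tipped (distance of bottle_center from where it was at the start of the episode above 0.03 m or angle between bottle_center's own z axis and vertical above 0.5 rad).
It fails at once if the slide box is shifted by more than 30 mm (distance of slidebox_center from where it was at the start of the episode above 0.03 m).
It also fails if it takes over 72 s, if anything falls off the work surface, if the arm or the gripper's body presses on something with over 40 N, if the wrist force passes 120 N, or if a joint passes its speed limit or range.

## Working session

There is one attempt and no reset: what is moved stays moved. The work goes in short steps, Python scripts to look and compute and a tool call to move; the robot and the scene stay as the last step left them, time stands still between calls to the robot, and variables do not carry over. Pictures are saved under pics/ and viewed, and the job is handed in when it is done.

Besides the shell and the picture viewer there is one more tool, called after "Request:" as name(argument=value, ...) on one line, values as JSON. servo_tool: Moves the arm, as the interface text tells. Its arguments: {"type":"object","properties":{"targets":{"type":"string"}},"required":["targets"]}

```bash
ls; mkdir -p pics; python3 - <<'E'
from bench import robot
import cv2
o=robot.get_obs()
for k in o: print(k,o[k])
for n in ["scene","top","wrist"]:
    s=robot.snapshot(n); cv2.imwrite(f"pics/a_{n}.png",s["pixels"][:,:,::-1])
    print(n,s["vfov"],s["cx"],s["cy"],s["world_to_cam"])
E
```

```text
pics
clock 0.0
joints [ 1.15090312e+00  8.79568628e-02  1.37221587e+00 -2.55831137e-06
  1.68361541e+00 -1.03101722e-01]
qd [ 1.18897597e-06  9.12337502e-04  6.72490361e-05 -6.90217657e-04
 -1.06822111e-03  3.00155658e-04]
tau [-3.69120244e-04 -3.40168476e+01 -3.02433479e+01  7.16285803e-02
  3.30072746e-02 -1.50052288e-04]
eef_pos [0.17113879 0.52217539 0.2263226 ]
eef_rot [-0.57221854  0.57299673  0.41420169 -0.41554501]
wrist_force [ 0.44325129 -0.22862435  0.56387561]
ft_torque [0.03636439 0.01959612 0.00594661]
finger_gap 0.09441177533995071
scene 45.39110847504345 260.37073974498117 188.77128251993767 [[ 0.35551499  0.93466806 -0.0021696  -0.21192675]
 [ 0.6537635  -0.25032633 -0.71409384 -0.26458829]
 [-0.66798382  0.25245266 -0.70004662  1.7967839 ]
 [ 0.          0.          0.          1.        ]]
top 42.72842481218629 254.10353174501864 190.48389263998953 [[ 0.00492488 -0.99993858  0.00992879  0.00662567]
 [-0.98790334 -0.00640405 -0.15493864  0.52581874]
 [ 0.15499271 -0.00904563 -0.9878742   1.16779964]
 [ 0.          0.          0.          1.        ]]
wrist 68.88100757320557 257.8307678134312 190.93441082399093 [[ 0.3114517   0.95025785 -0.00280438 -0.54811461]
 [ 0.92555619 -0.3026844   0.22743766 -0.02386348]
 [ 0.21527558 -0.07343145 -0.97378861  0.38985417]
 [ 0.          0.          0.          1.        ]]
```

View pics/a_scene.png

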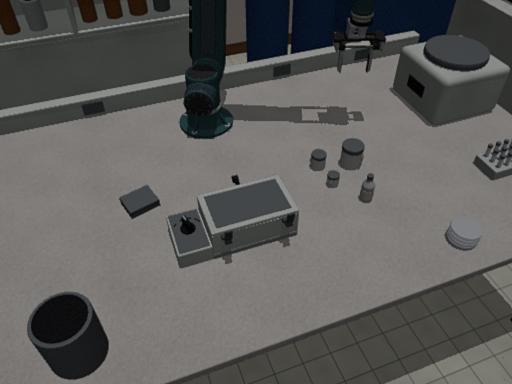

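View pics/a_top.png

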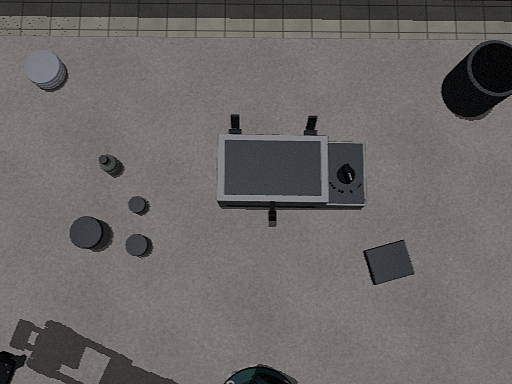

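View pics/a_wrist.png

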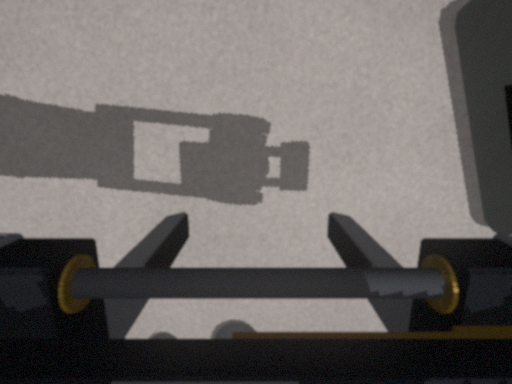

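```bash
python3 - <<'E'
from scipy.spatial.transform import Rotation as R
q=[-0.57221854,0.57299673,0.41420169,-0.41554501]
print(R.from_quat(q[1:]+q[:1]).as_matrix().round(3))
E
```

```text
[[ 0.312 -0.001 -0.95 ]
 [ 0.95  -0.002  0.312]
 [-0.002 -1.     0.   ]]
```

```bash
cat > h.py <<'E'
import numpy as np,cv2
def K(s):
    H=s["pixels"].shape[0]; f=H/2/np.tan(np.radians(s["vfov"]/2)); return f
def ray(s,u,v):
    f=K(s);T=np.array(s["world_to_cam"]);R=T[:3,:3];c=-R.T@T[:3,3]
    d=R.T@np.array([(u-s["cx"])/f,(v-s["cy"])/f,1]);return c,d
def onz(s,u,v,z):
    c,d=ray(s,u,v);return c+d*(z-c[2])/d[2]
def proj(s,p):
    T=np.array(s["world_to_cam"]);q=T[:3,:3]@np.array(p)+T[:3,3];f=K(s)
    return np.array([f*q[0]/q[2]+s["cx"],f*q[1]/q[2]+s["cy"]])
def bright(im,g=2.2):
    return np.clip(255*(im/255.)**(1/g),0,255).astype(np.uint8)
E
python3 - <<'E'
from bench import robot
from h import *
import pickle
S={n:robot.snapshot(n) for n in["scene","top"]}
pickle.dump(S,open("s0.pkl","wb"))
a=bright(S["top"]["pixels"][100:300,50:250,::-1]); b=bright(S["top"]["pixels"][100:300,210:420,::-1])
cv2.imwrite("pics/b1.png",cv2.resize(a,None,fx=3,fy=3,interpolation=cv2.INTER_CUBIC))
cv2.imwrite("pics/b2.png",cv2.resize(b,None,fx=3,fy=3,interpolation=cv2.INTER_CUBIC))
c=bright(S["scene"]["pixels"][130:280,110:310,::-1])
cv2.imwrite("pics/b3.png",cv2.resize(c,None,fx=4,fy=4,interpolation=cv2.INTER_CUBIC))
E
```

```text
(no output)
```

View pics/b1.png

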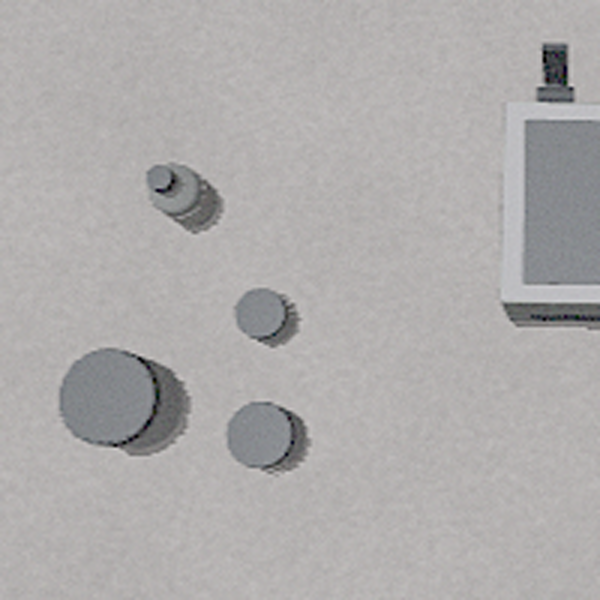

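View pics/b2.png

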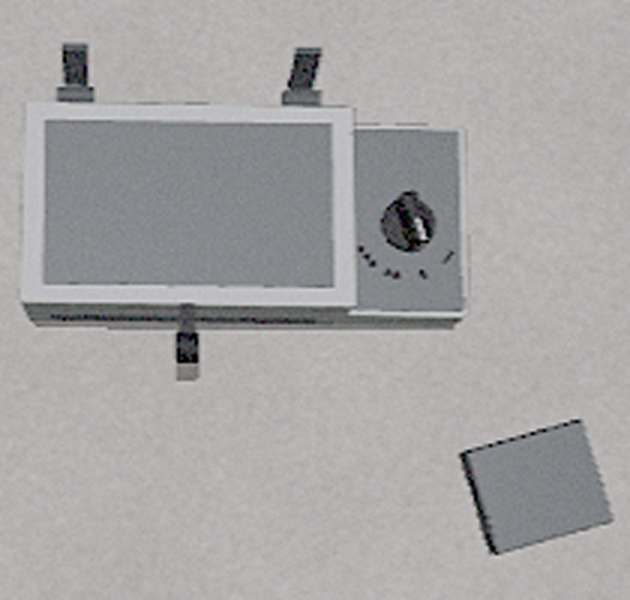

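View pics/b3.png

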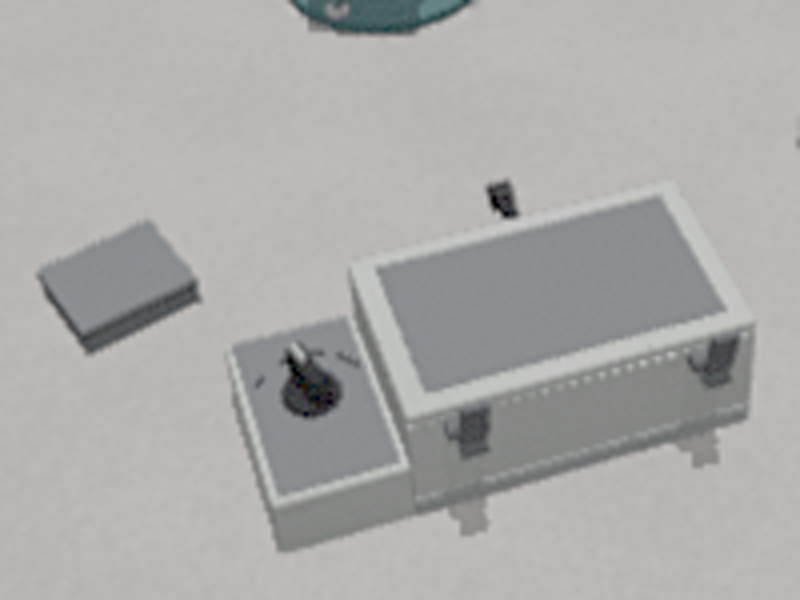

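```bash
python3 - <<'E'
import pickle
from h import *
S=pickle.load(open("s0.pkl","rb"));t=S["top"];s=S["scene"]
def T(u,v,z,n):
    p=onz(t,u/3+210-.33,v/3+100-.33,z);print(n,p.round(4));return p
c=[T(*x,.112,"lid") for x in[(23,103),(353,108),(355,306),(22,301)]]
C=np.array(c);print(C.mean(0),np.linalg.norm(C[1]-C[0]),np.linalg.norm(C[2]-C[1]))
for a,b in((0,1),(3,2)): d=C[b]-C[a];print("yaw",np.degrees(np.arctan2(d[0],-d[1])))
for a,b in((3,0),(2,1)): d=C[b]-C[a];print("yawx",np.degrees(np.arctan2(d[1],d[0])))
T(188,350,.118,"handle"); T(177,350,.114,"hl");T(199,350,.114,"hr")
T(408,222,.070,"dialdisc"); T(407,200,.1,"bar far");T(418,240,.1,"bar ptr")
for n,u,v in(("off",448,257),("1",423,273),("2",392,273),("3",365,255)):T(u,v,.06,n)
# jars by mask from top
im=t["pixels"].astype(int).sum(2)/3
g=cv2.GaussianBlur(t["pixels"],(3,3),0).astype(int)
def J(u0,v0,u1,v1,z,n):
    p=[onz(t,u/3+50-.33,v/3+100-.33,z) for u,v in((u0,(v0+v1)/2),(u1,(v0+v1)/2),((u0+u1)/2,v0),((u0+u1)/2,v1))]
    print(n,np.mean(p,0).round(4),p[0][1]-p[1][1],p[2][0]-p[3][0])
J(228,402,293,468,.06,"mid"); J(237,289,288,340,.045,"small");J(61,349,157,444,.08,"large")
E
```

```text
lid [0.6488 0.0976 0.112 ]
lid [ 0.6467 -0.162   0.112 ]
lid [ 0.4896 -0.1607  0.112 ]
lid [0.4918 0.0958 0.112 ]
[ 0.56923766 -0.032325    0.112     ] 0.2595963440401408 0.15718828836810622
yaw -0.4556023351774641
yaw -0.5084409557892082
yawx 0.6662109640380568
yawx -0.48179059455730594
handle [ 0.4541 -0.0316  0.118 ]
hl [ 0.4545 -0.0234  0.114 ]
hr [ 0.4546 -0.0402  0.114 ]
dialdisc [ 0.5638 -0.2115  0.07  ]
bar far [ 0.5757 -0.2052  0.1   ]
bar ptr [ 0.5437 -0.2131  0.1   ]
off [ 0.5371 -0.2453  0.06  ]
1 [ 0.5238 -0.2247  0.06  ]
2 [ 0.5237 -0.1995  0.06  ]
3 [ 0.5383 -0.1779  0.06  ]
mid [0.3907 0.2886 0.06  ] 0.051371317305392517 0.05201131940050957
small [0.4887 0.2945 0.045 ] 0.041341322624304566 0.04174836919727709
large [0.4191 0.4034 0.08  ] 0.07472817749539934 0.07410487962103418
```

Request:
servo_tool(targets="-110 0 -110 0 -5 0 0;-160 0 -163 0 -8 0 0;-210 0 -214 0 -12 0 0;-260 0 -265 0 -15 0 0;-310 0 -316 0 -17.7 0 0;-360 0 -366 0 -17.7 0 0;-400 0 -407 0 -17.7 0 0;-437 0 -445 0 -17.7 0 0;-437 0 -445 0 -17.7 0 0;-437 0 -445 0 -17.7 0 0;-437 0 -445 0 -17.7 0 0;-437 0 -445 0 -17.7 0 0;-437 0 -445 0 -17.7 0 0;-437 0 -445 0 -17.7 0 0")

```text
clock: 2.0
eef_pos: [0.4578, -0.0299, 0.2278]
eef_rot: [-0.501, 0.501, 0.499, -0.498]
wrist_force: [-1.2, 0.2, -0.4]
finger_gap: 0.094
```

```bash
cat > look.py <<'E'
import sys
from bench import robot
from h import *
import pickle
from scipy.spatial.transform import Rotation as R
tag=sys.argv[1]
for n in sys.argv[2:]:
    s=robot.snapshot(n);pickle.dump(s,open(f"{tag}_{n}.pkl","wb"));cv2.imwrite(f"pics/{tag}_{n}.png",bright(s["pixels"][:,:,::-1]))
o=robot.get_obs();q=o["eef_rot"]
print(o["clock"],o["eef_pos"].round(4),o["wrist_force"].round(1),o["finger_gap"],o["joints"].round(2));print(R.from_quat(list(q[1:])+[q[0]]).as_matrix().round(3))
E
python3 look.py c wrist
```

```text
2.05 [ 0.4578 -0.0301  0.2278] [-0.4  0.3 -0.2] 0.09432185634606742 [-0.19 -0.12  1.57  0.    1.69 -1.75]
[[ 0.006  0.001 -1.   ]
 [ 1.     0.     0.006]
 [ 0.    -1.    -0.001]]
```

View pics/c_wrist.png

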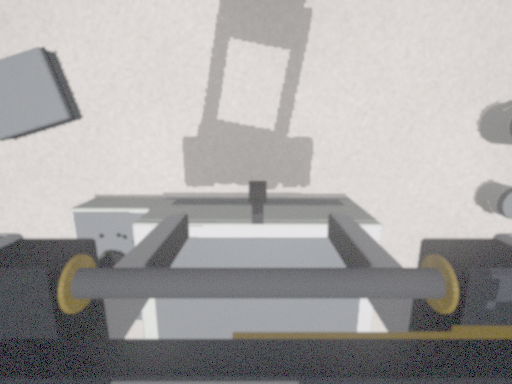

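```bash
python3 - <<'E'
import pickle
from h import *
s=pickle.load(open("c_wrist.pkl","rb"))
print(onz(s,258,181,.106),onz(s,258,197,.118),onz(s,149,215,.1),onz(s,364,212,.1),onz(s,153,237,.112),onz(s,359,237,.112))
print(s["pixels"][187,240:276].sum(1), proj(s,[.457,-.0317,.118]))
E
```

```text
[ 0.44691833 -0.03056497  0.106     ] [ 0.46058589 -0.03063429  0.118     ] [ 0.48443222 -0.14702153  0.1       ] [0.48226019 0.08195049 0.1       ] [ 0.50455611 -0.14019226  0.112     ] [0.50563844 0.07422796 0.112     ]
[542 534 529 526 527 527 519 485 375 228 137  97  85  91  98  88  90  97
 100  81 102  86 101  95  97 131 196 257 294 313 319 318 322 326 351 403] [256.89436752 193.46391521]
```

Request:
servo_tool(targets="-0.5 30 0 0 0 0 0;-0.5 65 0 0 0 0 0;-0.5 95 0 0 0 0 0;-0.5 110 0 0 0 0 0.4;-0.5 119 0 0 0 0 0.6;-0.5 119 0 0 0 0 0.7;-0.5 119 0 0 0 0 1;-0.5 119 0 0 0 0 1;-0.5 119 0 0 0 0 1;-0.5 119 0 0 0 0 1;-0.5 119 0 0 0 0 1;-0.5 119 0 0 0 0 1")

```text
clock: 3.55
eef_pos: [0.4581, -0.0305, 0.1085]
eef_rot: [0.503, -0.501, -0.499, 0.497]
wrist_force: [0.6, 4.4, 0.7]
finger_gap: 0.0177
```

```bash
python3 look.py d wrist; python3 - <<'E'
import numpy as np
hx=0.649;r=.192
x0,z0=.457,.106
for th in np.arange(0,1.85,.1): print(round(th,2),"tool y %.0f z %.0f"%(-(.1+r*np.sin(th+.031)-z0)*1000,-(hx-r*np.cos(th+.031)-x0)*1000))
E
```

```text
3.6 [ 0.4581 -0.0305  0.1085] [0.3 5.3 1. ] 0.018217992284702014 [-0.19 -0.06  1.76  0.    1.44 -1.76]
[[ 0.008  0.    -1.   ]
 [ 1.     0.003  0.008]
 [ 0.003 -1.    -0.   ]]
0.0 tool y 0 z -0
0.1 tool y -19 z -2
0.2 tool y -38 z -5
0.3 tool y -56 z -10
0.4 tool y -74 z -18
0.5 tool y -91 z -26
0.6 tool y -107 z -37
0.7 tool y -122 z -49
0.8 tool y -136 z -63
0.9 tool y -148 z -77
1.0 tool y -159 z -93
1.1 tool y -168 z -110
1.2 tool y -175 z -128
1.3 tool y -181 z -146
1.4 tool y -184 z -165
1.5 tool y -186 z -184
1.6 tool y -186 z -204
1.7 tool y -184 z -223
1.8 tool y -180 z -241
```

View pics/d_wrist.png

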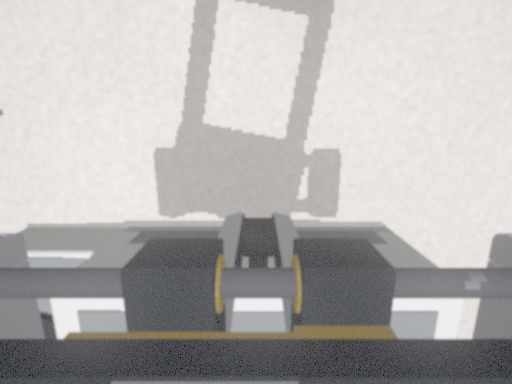

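Request:
servo_tool(targets="0 -10 -1 0 0 0 1;0 -19 -2 0 0 0 1;0 -38 -5 0 0 0 1;0 -56 -10 0 0 0 1;0 -74 -18 0 0 0 1;0 -91 -26 0 0 0 1;0 -107 -37 0 0 0 1;0 -107 -37 0 0 0 1")

```text
clock: 4.6
eef_pos: [0.4955, -0.0309, 0.2156]
eef_rot: [0.502, -0.501, -0.499, 0.498]
wrist_force: [-0.3, 5.5, -0.2]
finger_gap: 0.018
```

```bash
python3 look.py e scene
```

```text
4.65 [ 0.4952 -0.0309  0.2153] [-0.6  5.  -0.1] 0.017733568118929087 [-0.18 -0.03  1.51  0.    1.66 -1.74]
[[ 0.007 -0.001 -1.   ]
 [ 1.     0.002  0.007]
 [ 0.002 -1.     0.001]]
```

View pics/e_scene.png

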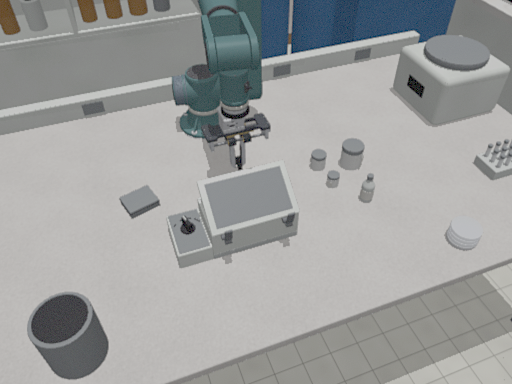

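Request:
servo_tool(targets="0 -15 -12 0 0 0 1;0 -29 -26 0 0 0 1;0 -41 -40 0 0 0 1;0 -52 -56 0 0 0 1;0 -61 -73 0 0 0 1;0 -68 -91 0 0 0 1;0 -74 -109 0 0 0 1;0 -77 -128 0 0 0 1;0 -79 -147 0 0 0 1;0 -79 -167 0 0 0 1;0 -77 -186 0 0 0 1;0 -75 -198 0 0 0 1;0 -75 -198 0 0 0 1")

```text
clock: 6.28
eef_pos: [0.6936, -0.0327, 0.2898]
eef_rot: [0.502, -0.501, -0.498, 0.498]
wrist_force: [-0.2, 5.6, -0.7]
finger_gap: 0.0177
```

```bash
python3 look.py f scene top
```

```text
6.375 [ 0.693  -0.0327  0.2899] [ 0.2  5.9 -1. ] 0.01769059122347836 [-0.13  0.42  0.84  0.    1.88 -1.69]
[[ 0.007 -0.001 -1.   ]
 [ 1.     0.001  0.007]
 [ 0.001 -1.     0.001]]
```

View pics/f_scene.png

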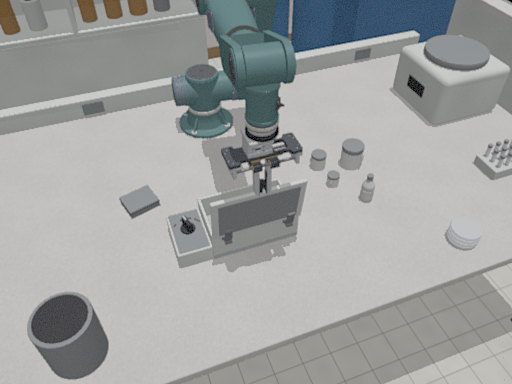

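View pics/f_top.png

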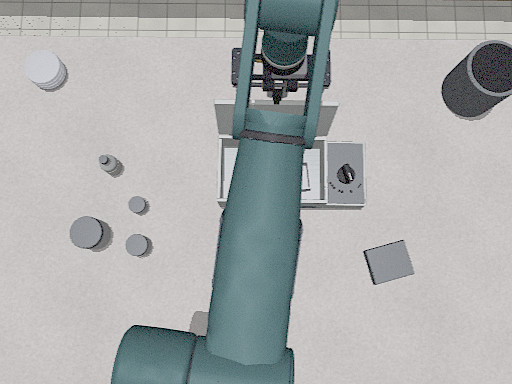

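Request:
servo_tool(targets="0 0 0 0 0 0 0.6;0 0 0 0 0 0 0.5;0 0 0 0 0 0 0.4;0 -30 0 0 0 0 0.3;0 -60 0 0 0 0 0.3;0 -60 60 0 0 0 0.3;30 -60 120 0 0 0 0.2;80 -60 160 0 0 0 0.1;130 -40 200 0 0 0 0;180 -10 240 0 0 0 0;230 20 280 0 0 0 0;280 50 304 0 0 0 0;320 70 304 0 0 0 0;320 80 304 0 0 0 0;320 80 304 0 0 0 0;320 80 304 0 0 0 0")

```text
clock: 8.38
eef_pos: [0.3927, 0.2878, 0.2117]
eef_rot: [-0.502, 0.503, 0.498, -0.497]
wrist_force: [0.2, 0.6, 0.2]
finger_gap: 0.0941
```

```bash
python3 look.py g scene top wrist
```

```text
8.525 [0.3927 0.288  0.2118] [ 1.2  0.4 -0.1] 0.09399372381176421 [ 0.52 -0.05  1.54 -0.    1.65 -1.04]
[[ 0.01   0.002 -1.   ]
 [ 1.     0.001  0.01 ]
 [ 0.001 -1.    -0.002]]
```

View pics/g_scene.png

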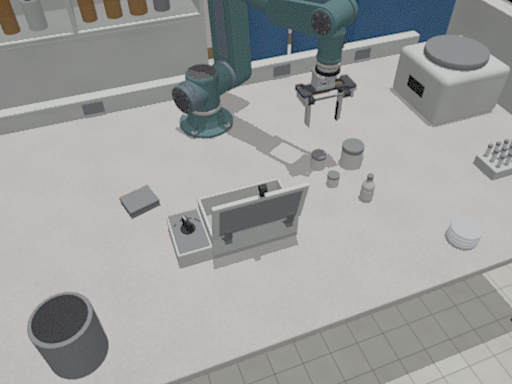

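View pics/g_top.png

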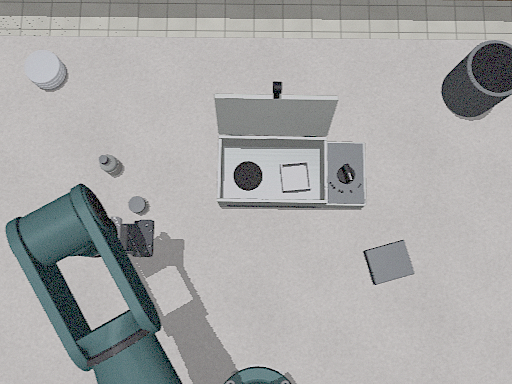

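View pics/g_wrist.png

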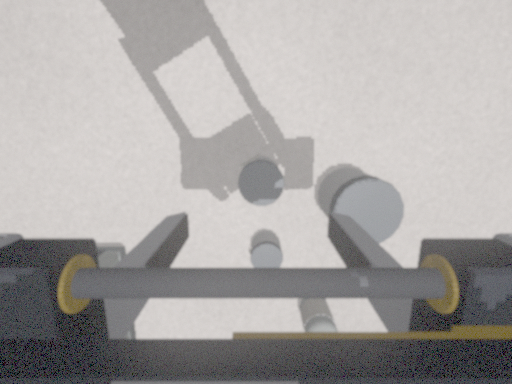

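```bash
python3 - <<'E'
import pickle
from h import *
t=pickle.load(open("g_top.pkl","rb"));w=pickle.load(open("g_wrist.pkl","rb"))
im=bright(t["pixels"]).mean(2);m=np.zeros(im.shape,np.uint8);m[140:203,223:322]=(im[140:203,223:322]<95)
n,l,st,ce=cv2.connectedComponentsWithStats(m)
for i in range(1,n):
    if st[i][4]>15: print(st[i],ce[i],onz(t,*ce[i],.026).round(4))
x,y,ww,hh,_=max(st[1:],key=lambda a:a[4])
print(onz(t,x-.5,y+hh/2-.5,.026),onz(t,x+ww-.5,y+hh/2-.5,.026),onz(t,x+ww/2-.5,y-.5,.026),onz(t,x+ww/2-.5,y+hh-.5,.026))
a=bright(w["pixels"][130:230,200:320,::-1]);cv2.imwrite("pics/h.png",cv2.resize(a,None,fx=5,fy=5))
b=bright(t["pixels"][80:220,205:375,::-1]);cv2.imwrite("pics/h2.png",cv2.resize(b,None,fx=4,fy=4,interpolation=cv2.INTER_CUBIC))
E
```

```text
[234 161  28  30 642] [247.46417445 175.54672897] [0.5659 0.0263 0.026 ]
[283 163  24   3  38] [294.92105263 164.15789474] [ 0.5958 -0.0929  0.026 ]
[283 189  27   4  35] [296.25714286 190.42857143] [ 0.5289 -0.0957  0.026 ]
[234 202  37   1  37] [252. 202.] [0.4991 0.0146 0.026 ]
[0.5657681  0.06127423 0.026     ] [ 0.56624465 -0.00886273  0.026     ] [0.60441003 0.02648505 0.026     ] [0.52797068 0.02594923 0.026     ]
```

View pics/h.png

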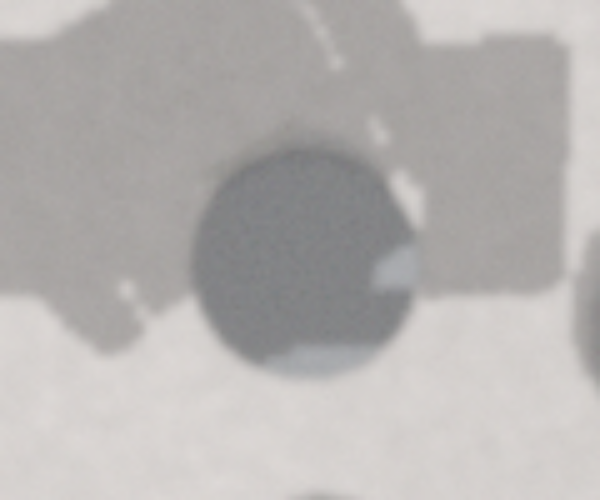

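View pics/h2.png

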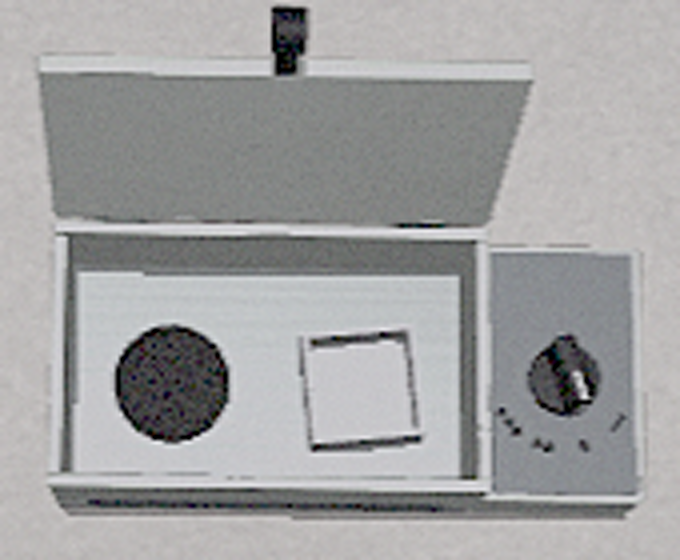

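```bash
python3 - <<'E'
import pickle
from h import *
w=pickle.load(open("g_wrist.pkl","rb"))
for p in((238.4,182.3),(283.4,182.3),(261,159.2),(261,205.4)):print(onz(w,*p,.06).round(4))
E
```

```text
[0.3895 0.2653 0.06  ]
[0.39   0.3159 0.06  ]
[0.3637 0.2909 0.06  ]
[0.4168 0.2905 0.06  ]
```

Request:
servo_tool(targets="2 0 2.5 0 0 0 0;2 40 2.5 0 0 0 0;2 80 2.5 0 0 0 0;2 115 2.5 0 0 0 0;2 145 2.5 0 0 0 0;2 163 2.5 0 0 0 0;2 163 2.5 0 0 0 0.3;2 163 2.5 0 0 0 1;2 163 2.5 0 0 0 1;2 163 2.5 0 0 0 1;2 163 2.5 0 0 0 1;2 163 2.5 0 0 0 1;2 163 2.5 0 0 0 1")

```text
clock: 10.15
eef_pos: [0.3895, 0.2911, 0.0482]
eef_rot: [-0.502, 0.502, 0.499, -0.498]
wrist_force: [0.4, -0.1, 4.3]
finger_gap: 0.0525
```

```bash
python3 look.py i wrist
```

```text
10.2 [0.3895 0.2911 0.0482] [-1.   0.1  4.7] 0.05185754372371618 [ 0.53  0.05  1.77  0.    1.31 -1.04]
[[ 0.008  0.001 -1.   ]
 [ 1.     0.001  0.008]
 [ 0.001 -1.    -0.001]]
```

View pics/i_wrist.png

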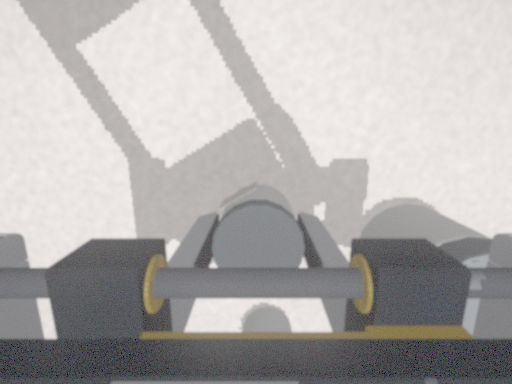

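Request:
servo_tool(targets="0 -25 0 0 0 0 1;0 -60 0 0 0 0 1;0 -100 0 0 0 0 1;0 -140 0 0 0 0 1;-40 -140 -27 0 0 0 1;-80 -140 -54 0 0 0 1;-120 -140 -81 0 0 0 1;-160 -140 -108 0 0 0 1;-200 -140 -136 0 0 0 1;-235 -140 -160 0 0 0 1;-255 -140 -173 0 0 0 1;-263.5 -140 -178.5 0 0 0 1;-263.5 -140 -178.5 0 0 0 1;-263.5 -140 -178.5 0 0 0 1")

```text
clock: 11.95
eef_pos: [0.565, 0.0271, 0.1876]
eef_rot: [0.502, -0.501, -0.499, 0.498]
wrist_force: [-0.1, -0.1, -0.6]
finger_gap: 0.0523
```

```bash
python3 look.py j scene wrist top
```

```text
12.1 [0.5652 0.0269 0.1878] [-0.2  0.1 -1.6] 0.05177447739127162 [-0.05  0.13  1.4   0.    1.61 -1.62]
[[ 0.006  0.    -1.   ]
 [ 1.     0.     0.006]
 [ 0.    -1.    -0.   ]]
```

View pics/j_scene.png

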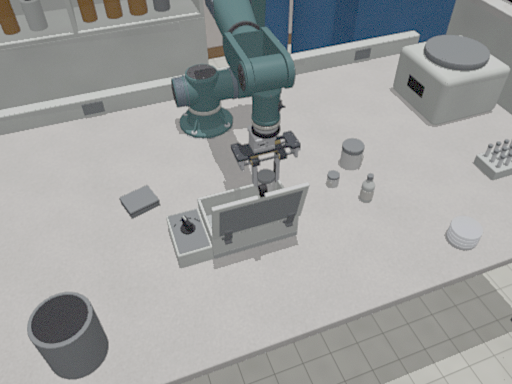

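View pics/j_wrist.png

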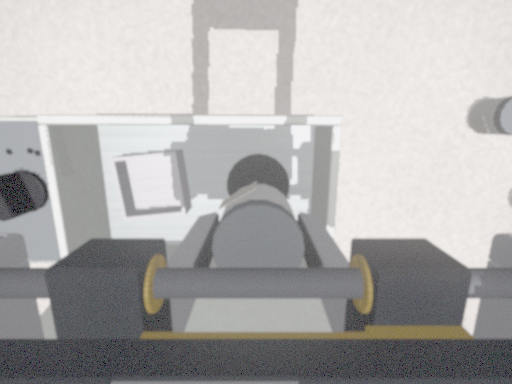

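```bash
python3 - <<'E'
import pickle
from h import *
w=pickle.load(open("j_wrist.pkl","rb"))
for p in((226.5,184),(289.5,184),(258,152.5)):print(onz(w,*p,.026).round(4))
im=bright(w["pixels"]).mean(2);print(im[182,220:235].astype(int),im[182,282:296].astype(int),im[146:160,258].astype(int))
E
```

```text
[ 0.5653 -0.0101  0.026 ]
[0.5657 0.0631 0.026 ]
[0.5291 0.0267 0.026 ]
[179 179 180 180 178 175 158 138 111 106 106 103 102 101 104] [103 101 108 103 107 108 138 183 217 234 237 238 237 234] [182 182 181 180 179 179 175 159 135 116 112 103 112 109]
```

Request:
servo_tool(targets="0 25 -0.5 0 0 0 1;0 55 -0.5 0 0 0 1;0 85 -0.5 0 0 0 1;0 102 -0.5 0 0 0 1;0 110 -0.5 0 0 0 1;0 112.5 -0.5 0 0 0 1;0 113.5 -0.5 0 0 0 1;0 113.5 -0.5 0 0 0 1")

```text
clock: 13.1
eef_pos: [0.5666, 0.0259, 0.0749]
eef_rot: [-0.502, 0.502, 0.498, -0.498]
wrist_force: [1.1, -0.2, -0.8]
finger_gap: 0.0522
```

```bash
python3 look.py k scene
```

```text
13.15 [0.5666 0.0259 0.0748] [ 0.2  0.3 -1. ] 0.05220286243854306 [-0.05  0.2   1.55  0.    1.39 -1.62]
[[ 0.008  0.002 -1.   ]
 [ 1.     0.     0.008]
 [ 0.    -1.    -0.002]]
```

Request:
servo_tool(targets="0 0.7 0 0 0 0 1;0 1.3 0 0 0 0 1;0 1.3 0 0 0 0 1")

```text
clock: 13.52
eef_pos: [0.5665, 0.0259, 0.0742]
eef_rot: [-0.502, 0.502, 0.498, -0.498]
wrist_force: [-2.4, 0.4, 5.1]
finger_gap: 0.0527
```

```bash
python3 look.py k
```

```text
13.525 [0.5665 0.0259 0.0742] [-2.4  0.4  5.1] 0.052654499885360584 [-0.05  0.2   1.55  0.    1.39 -1.62]
[[ 0.008  0.002 -1.   ]
 [ 1.    -0.     0.008]
 [-0.    -1.    -0.002]]
```

Request:
servo_tool(targets="0 0 0 0 0 0 0.35;0 0 0 0 0 0 0.25;0 0 0 0 0 0 0.25;0 0 0 0 0 0 0.25;0 -20 0 0 0 0 0.25;0 -60 0 0 0 0 0.25;0 -110 0 0 0 0 0.2;0 -160 0 0 0 0 0.2;0 -210 0 0 0 0 0.3;0 -220 0 0 0 0 0.3;0 -220 0 0 0 0 0.3")

```text
clock: 14.9
eef_pos: [0.5662, 0.0259, 0.2926]
eef_rot: [-0.502, 0.502, 0.498, -0.498]
wrist_force: [-0.2, -0.1, -0.2]
finger_gap: 0.0658
```

```bash
python3 look.py l wrist scene top
```

```text
15.05 [0.5652 0.0259 0.2898] [-0.3  0.2  0.3] 0.06551936791801488 [-0.05  0.12  1.21  0.    1.81 -1.62]
[[ 0.008 -0.005 -1.   ]
 [ 1.     0.     0.008]
 [ 0.    -1.     0.005]]
```

View pics/l_wrist.png

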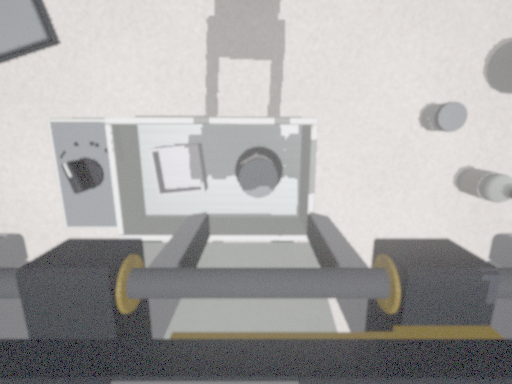

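View pics/l_scene.png

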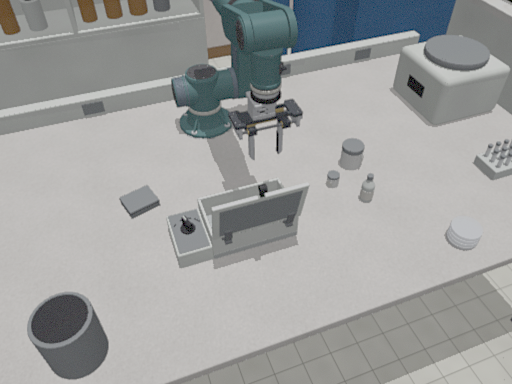

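```bash
python3 - <<'E'
import pickle
from h import *
t=pickle.load(open("g_top.pkl","rb"));w=pickle.load(open("l_wrist.pkl","rb"))
for v in (8,40):
  for u in(272,307):print("h",onz(t,u/4+205,v/4+80,.2856).round(4))
print(proj(t,[.698,-.032,.2976]),proj(t,[.71,-.032,.2856]))
for p in((235,175),(281.5,175)):print(onz(w,*p,.086).round(4))
a=bright(w["pixels"][110:240,40:330,::-1]);cv2.imwrite("pics/l2.png",cv2.resize(a,None,fx=2.7,fy=2.7,interpolation=cv2.INTER_CUBIC))
E
```

```text
h [ 0.7105 -0.0254  0.2856]
h [ 0.7106 -0.0432  0.2856]
h [ 0.6935 -0.0254  0.2856]
h [ 0.6936 -0.0431  0.2856]
[276.59723185  85.72936373] [276.25791313  82.24595216]
[ 0.5637 -0.0051  0.086 ]
[0.5642 0.0561 0.086 ]
```

View pics/l2.png

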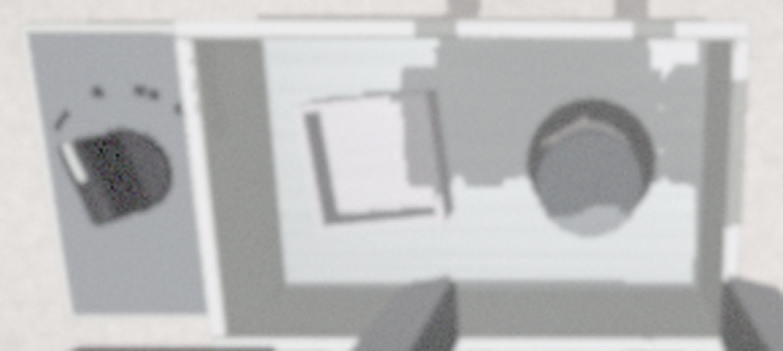

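Request:
servo_tool(targets="0 -40 0 0 0 0 0.3;0 -75 0 0 0 0 0.3;-15 -75 -35 0 0 0 0.3;-35 -75 -80 0 0 0 0.3;-57.5 -75 -120 0 0 0 0.3;-57.5 -75 -132.5 0 0 0 0.3;-57.5 -75 -132.5 0 0 0 0.3;-57.5 -75 -132.5 0 0 0 0.3")

```text
clock: 16.05
eef_pos: [0.6976, -0.0323, 0.3669]
eef_rot: [0.502, -0.501, -0.498, 0.498]
wrist_force: [0.0, 0.6, -0.5]
finger_gap: 0.0656
```

```bash
python3 look.py m wrist
```

```text
16.1 [ 0.6974 -0.0322  0.3678] [ 0.2  0.2 -0.2] 0.06560473006121495 [-0.13  0.48  0.6   0.    2.06 -1.69]
[[ 0.007 -0.    -1.   ]
 [ 1.     0.     0.007]
 [ 0.    -1.     0.   ]]
```

View pics/m_wrist.png

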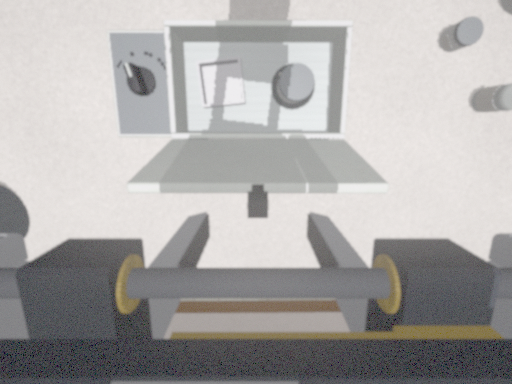

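Request:
servo_tool(targets="0 25 -0.5 0 0 0 0.3;0 50 -0.5 0 0 0 0.3;0 70 -0.5 0 0 0 0.4;0 79 -0.5 0 0 0 0.5;0 79 -0.5 0 0 0 0.7;0 79 -0.5 0 0 0 1;0 79 -0.5 0 0 0 1;0 79 -0.5 0 0 0 1;0 79 -0.5 0 0 0 1;0 79 -0.5 0 0 0 1")

```text
clock: 17.35
eef_pos: [0.6989, -0.0327, 0.2899]
eef_rot: [-0.501, 0.503, 0.499, -0.497]
wrist_force: [-0.3, -0.3, 5.3]
finger_gap: 0.0179
```

```bash
python3 look.py n wrist; python3 - <<'E'
import numpy as np
hx=0.649;r=.192
a=1.8+.031
for th in np.arange(1.8,-.01,-.1): print(round(th,2),"y %.0f z %.0f"%(-(r*np.sin(th+.031)-r*np.sin(a))*1000,(r*np.cos(th+.031)-r*np.cos(a))*1000))
E
```

```text
17.4 [ 0.6989 -0.0327  0.2899] [0.3 0.2 3.7] 0.01786556421438802 [-0.13  0.44  0.82  0.    1.88 -1.69]
[[ 0.008  0.002 -1.   ]
 [ 1.    -0.     0.008]
 [-0.    -1.    -0.002]]
1.8 y -0 z 0
1.7 y -4 z 19
1.6 y -6 z 38
1.5 y -6 z 57
1.4 y -5 z 76
1.3 y -1 z 95
1.2 y 5 z 113
1.1 y 12 z 131
1.0 y 21 z 148
0.9 y 32 z 164
0.8 y 44 z 179
0.7 y 57 z 192
0.6 y 72 z 204
0.5 y 88 z 215
0.4 y 105 z 224
0.3 y 123 z 231
0.2 y 142 z 236
0.1 y 160 z 240
-0.0 y 180 z 241
```

View pics/n_wrist.png

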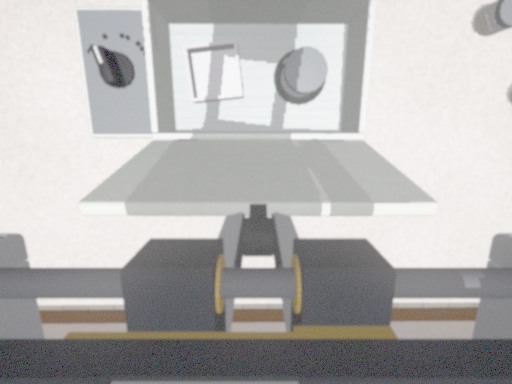

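Request:
servo_tool(targets="0 -4 19 0 0 0 1;0 -6 38 0 0 0 1;0 -6 57 0 0 0 1;0 -5 76 0 0 0 1;0 -1 95 0 0 0 1;0 5 113 0 0 0 1;0 12 131 0 0 0 1;0 21 148 0 0 0 1;0 32 164 0 0 0 1;0 44 179 0 0 0 1;0 57 192 0 0 0 1;0 57 192 0 0 0 1")

```text
clock: 18.9
eef_pos: [0.5042, -0.0309, 0.2309]
eef_rot: [0.503, -0.501, -0.497, 0.499]
wrist_force: [-5.3, -0.8, 3.5]
finger_gap: 0.0181
```

```bash
python3 look.py o scene
```

```text
18.95 [ 0.5046 -0.0309  0.2313] [-5.6  0.2  3.7] 0.017859420436139983 [-0.17 -0.01  1.46 -0.    1.69 -1.74]
[[ 0.008 -0.004 -1.   ]
 [ 1.     0.001  0.008]
 [ 0.    -1.     0.004]]
```

View pics/o_scene.png

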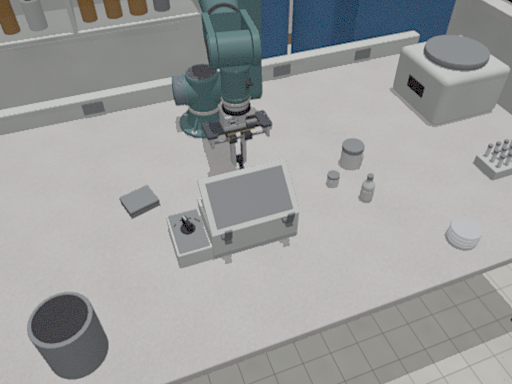

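Request:
servo_tool(targets="0 15 11 0 0 0 1;0 31 22 0 0 0 1;0 48 31 0 0 0 1;0 66 38 0 0 0 1;0 85 43 0 0 0 1;0 98 46 0 0 0 1;0 108 47 0 0 0 1;0 115 48 0 0 0 1;0 119 48 0 0 0 1;0 122 48 0 0 0 1;0 122 48 0 0 0 1")

```text
clock: 20.32
eef_pos: [0.4564, -0.0304, 0.108]
eef_rot: [0.504, -0.5, -0.497, 0.499]
wrist_force: [-5.6, 0.9, 0.8]
finger_gap: 0.0177
```

```bash
python3 look.py p
```

```text
20.325 [ 0.4564 -0.0304  0.108 ] [-5.6  0.9  0.8] 0.017696924843844383 [-0.19 -0.06  1.76 -0.    1.45 -1.75]
[[ 0.008 -0.006 -1.   ]
 [ 1.     0.001  0.008]
 [ 0.001 -1.     0.006]]
```

Request:
servo_tool(targets="0 1 0 0 0 0 1;0 2 0 0 0 0 1;0 2 0 0 0 0 1")

```text
clock: 20.7
eef_pos: [0.4563, -0.0304, 0.1061]
eef_rot: [0.504, -0.5, -0.497, 0.499]
wrist_force: [-7.0, 0.5, 0.7]
finger_gap: 0.0175
```

```bash
python3 look.py p scene wrist
```

```text
20.8 [ 0.4563 -0.0304  0.1061] [-7.3  0.7 -0.2] 0.018006700350424752 [-0.19 -0.06  1.76 -0.    1.44 -1.75]
[[ 0.008 -0.007 -1.   ]
 [ 1.     0.001  0.008]
 [ 0.001 -1.     0.007]]
```

View pics/p_scene.png

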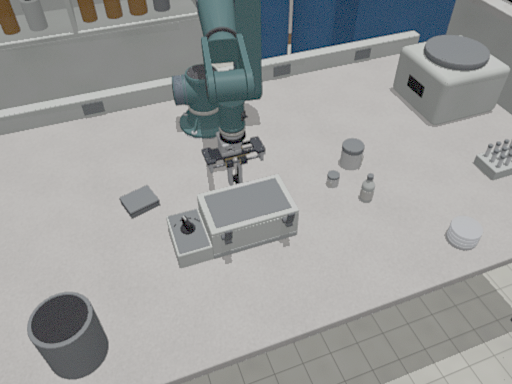

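Request:
servo_tool(targets="0 1 0 0 0 0 1;0 2 0 0 0 0 1;0 3 0 0 0 0 1;0 3 0 0 0 0 1")

```text
clock: 21.3
eef_pos: [0.4563, -0.0304, 0.1031]
eef_rot: [0.504, -0.5, -0.497, 0.499]
wrist_force: [-6.2, 0.2, 0.9]
finger_gap: 0.0177
```

```bash
python3 look.py p2 top wrist; python3 - <<'E'
import cv2
a=cv2.imread("pics/p2_top.png")[110:240,200:380];cv2.imwrite("pics/p2c.png",cv2.resize(a,None,fx=4,fy=4,interpolation=cv2.INTER_CUBIC))
E
```

```text
21.4 [ 0.4563 -0.0304  0.1031] [-6.2  1.3  0.8] 0.017533520253073278 [-0.19 -0.06  1.77 -0.    1.44 -1.75]
[[ 0.008 -0.007 -1.   ]
 [ 1.     0.001  0.008]
 [ 0.001 -1.     0.007]]
```

View pics/p2c.png

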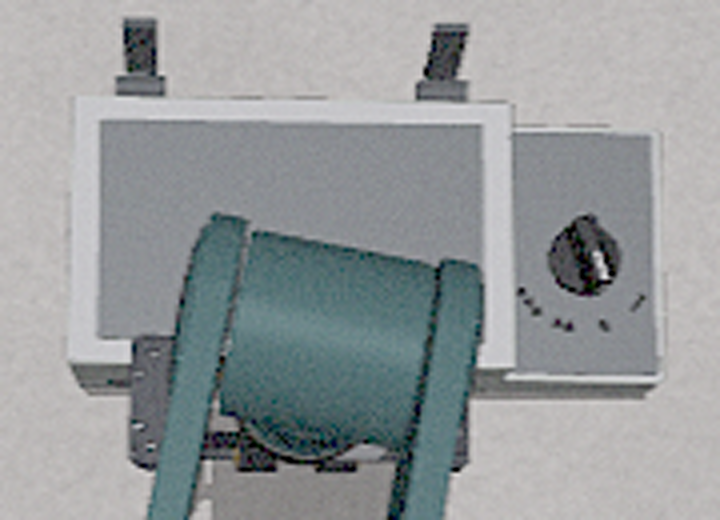

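View pics/p2_wrist.png

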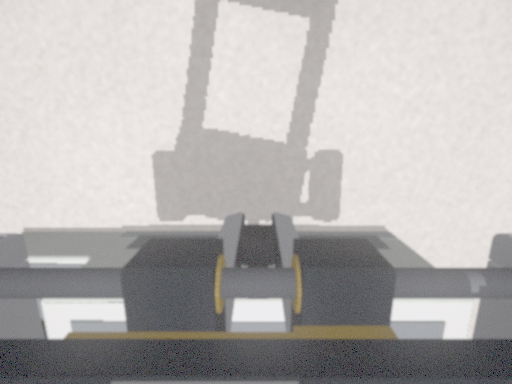

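```bash
python3 - <<'E'
import pickle
from h import *
for n in("d_wrist","p_wrist","p2_wrist"):
    s=pickle.load(open(n+".pkl","rb"))
    print(n,[proj(s,[.489,y,z]).round(1).tolist() for y in(.06,-.1) for z in(.112,.1,.116,.02)])
a=cv2.imread("pics/d_wrist.png")[200:345,0:500];b=cv2.imread("pics/p2_wrist.png")[200:345,0:500]
cv2.imwrite("pics/q.png",cv2.resize(np.vstack([a,b]),None,fx=1.6,fy=2,interpolation=cv2.INTER_CUBIC))
E
```

```text
d_wrist [[407.2, 286.3], [397.7, 276.0], [410.7, 290.0], [355.8, 231.1], [146.1, 288.3], [153.2, 277.9], [143.5, 292.1], [184.2, 232.4]]
p_wrist [[409.1, 291.4], [399.4, 280.8], [412.7, 295.2], [356.7, 234.6], [144.6, 293.2], [151.9, 282.5], [142.0, 297.1], [183.8, 235.8]]
p2_wrist [[411.8, 294.3], [401.7, 283.3], [415.5, 298.3], [357.9, 235.9], [142.6, 296.2], [150.2, 285.1], [139.9, 300.2], [183.0, 237.1]]
```

View pics/q.png

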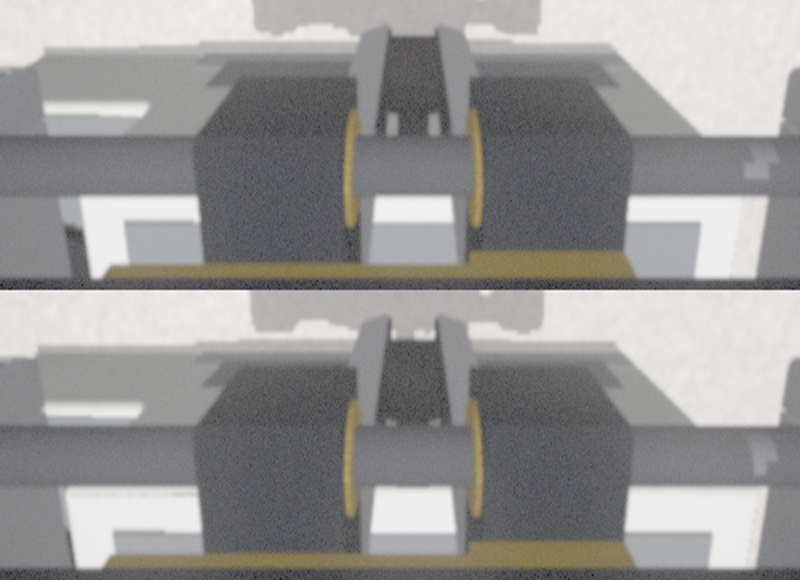

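```bash
python3 - <<'E'
import pickle
from h import *
for n,pts in(("d_wrist",((126/1.6,310.5),(696/1.6,310.5))),("p2_wrist",((114/1.6,321),(711/1.6,321)))):
    s=pickle.load(open(n+".pkl","rb"))
    p=[onz(s,*q,.112) for q in pts];print(n,p[0].round(4),p[1].round(4),"width",p[1][1]-p[0][1])
    p=[onz(s,*q,.114) for q in pts];print(" z+2 width",p[1][1]-p[0][1])
E
```

```text
d_wrist [ 0.5041 -0.1436  0.112 ] [0.5061 0.0794 0.112 ] width 0.22291828072995346
 z+2 width 0.2200154495471079
p2_wrist [ 0.5056 -0.1451  0.112 ] [0.5073 0.0819 0.112 ] width 0.2269338180797186
 z+2 width 0.22387955478596944
```

Request:
servo_tool(targets="0 1 0.5 0 0 0 1;0 2 1 0 0 0 1;0 3 1.5 0 0 0 1;0 4 1.5 0 0 0 1;0 4 1.5 0 0 0 1")

```text
clock: 22.02
eef_pos: [0.4563, -0.0304, 0.1014]
eef_rot: [0.503, -0.501, -0.498, 0.498]
wrist_force: [-8.1, 1.1, 7.4]
finger_gap: 0.0178
```

```bash
python3 look.py p3 wrist; python3 - <<'E'
import pickle
from h import *
a=cv2.imread("pics/d_wrist.png")[200:345,0:500];b=cv2.imread("pics/p3_wrist.png")[200:345,0:500]
cv2.imwrite("pics/q3.png",cv2.resize(np.vstack([a,b]),None,fx=1.6,fy=2,interpolation=cv2.INTER_CUBIC))
E
```

```text
22.075 [ 0.4563 -0.0304  0.1014] [-7.3  1.5  6.7] 0.017795605944006095 [-0.19 -0.06  1.77  0.    1.43 -1.75]
[[ 0.008 -0.002 -1.   ]
 [ 1.     0.001  0.008]
 [ 0.001 -1.     0.002]]
```

View pics/q3.png

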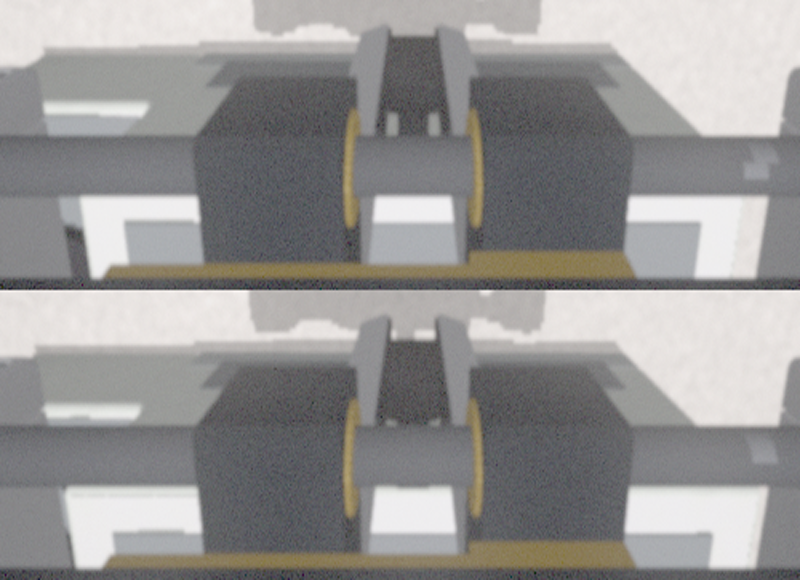

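Request:
servo_tool(targets="0 0 0 0 0 0 0.7;0 0 0 0 0 0 0.5;0 0 0 0 0 0 0.3;0 0 0 0 0 0 0.3;0 -30 0 0 0 0 0.3;0 -70 0 0 0 0 0.3;0 -110 0 0 0 0 0.3;0 -110 0 0 0 0 0.3")

```text
clock: 23.08
eef_pos: [0.4592, -0.0311, 0.2145]
eef_rot: [-0.5, 0.504, 0.5, -0.496]
wrist_force: [1.6, 0.7, -0.2]
finger_gap: 0.0656
```

```bash
python3 look.py r wrist top scene; python3 - <<'E'
import pickle
from h import *
a=bright(pickle.load(open("r_scene.pkl","rb"))["pixels"][160:270,160:310,::-1])
cv2.imwrite("pics/r2.png",cv2.resize(a,None,fx=5,fy=5,interpolation=cv2.INTER_CUBIC))
a=cv2.imread("pics/r_top.png")[110:240,200:380];cv2.imwrite("pics/r3.png",cv2.resize(a,None,fx=4,fy=4,interpolation=cv2.INTER_CUBIC))
E
```

```text
23.225 [ 0.4565 -0.0306  0.2092] [ 0.2 -0.4 -0.7] 0.06569225210117943 [-0.19 -0.11  1.61  0.    1.65 -1.75]
[[ 0.008 -0.002 -1.   ]
 [ 1.     0.001  0.008]
 [ 0.001 -1.     0.002]]
```

View pics/r_wrist.png

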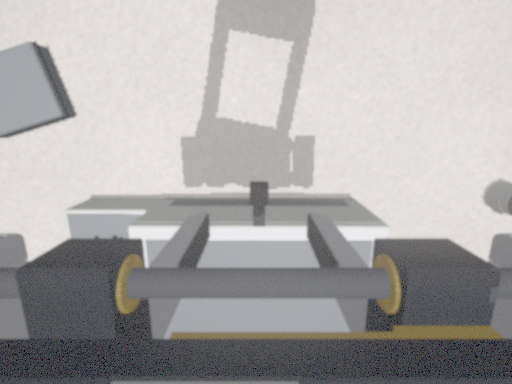

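View pics/r2.png

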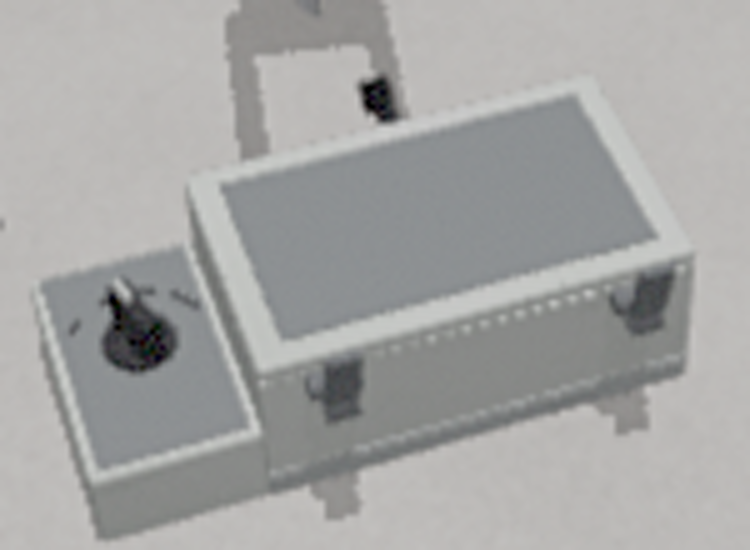

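View pics/r3.png

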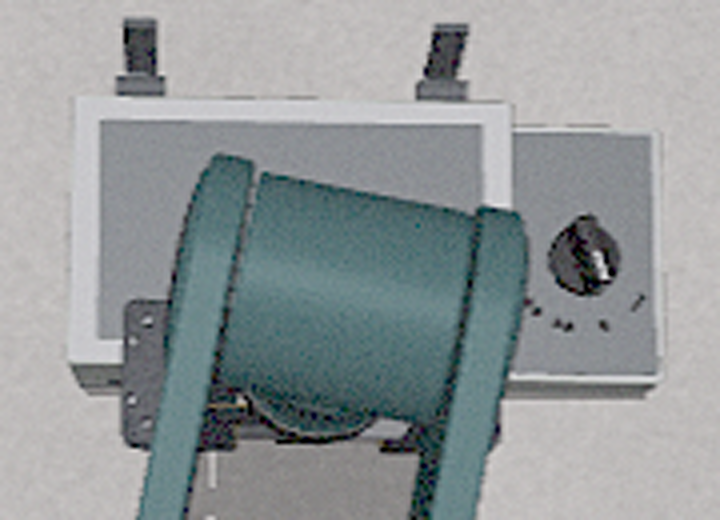

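Request:
servo_tool(targets="-50 0 -30 0 -5 0 0.4;-100 0 -60 0 -10 0 0.6;-150 0 -90 0 -15 0 0.6;-180 0 -109 0 -17.5 0 0.6;-180 0 -109 0 -17.5 0 0.6;-180 0 -109 0 -17.5 0 0.6;-180 0 -109 0 -17.5 0 0.6")

```text
clock: 24.1
eef_pos: [0.5641, -0.2103, 0.2104]
eef_rot: [-0.42, 0.42, 0.569, -0.569]
wrist_force: [0.9, 0.4, -0.4]
finger_gap: 0.038
```

```bash
python3 look.py t wrist; python3 - <<'E'
import pickle
from h import *
a=pickle.load(open("s0.pkl","rb"))["scene"]["pixels"].astype(int);b=pickle.load(open("r_scene.pkl","rb"))["pixels"].astype(int)
d=np.abs(a-b).mean(2)[175:250,200:300];print("diff lid region",d.mean(), (d>25).sum())
E
```

```text
24.15 [ 0.5642 -0.2104  0.2108] [ 0.8 -0.4  0.6] 0.03744122828364321 [-0.45  0.21  1.27  0.    1.67 -2.32]
[[-0.294 -0.    -0.956]
 [ 0.956  0.    -0.294]
 [ 0.    -1.    -0.   ]]
diff lid region 3.4873333333333334 122
```

View pics/t_wrist.png

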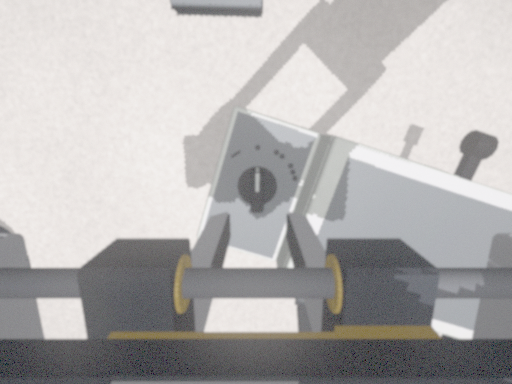

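```bash
python3 - <<'E'
import pickle
from h import *
w=pickle.load(open("t_wrist.pkl","rb"))
print(onz(w,257.5,187,.07).round(4),onz(w,257.5,168,.1).round(4),onz(w,257,212,.1).round(4),proj(w,[.564,-.2115,.1]))
a=bright(w["pixels"][100:270,180:340,::-1]);cv2.imwrite("pics/t2.png",cv2.resize(a,None,fx=4,fy=3.5,interpolation=cv2.INTER_CUBIC))
E
```

```text
[ 0.5635 -0.2116  0.07  ] [ 0.5394 -0.219   0.1   ] [ 0.5818 -0.2065  0.1   ] [257.42101984 193.95800382]
```

View pics/t2.png

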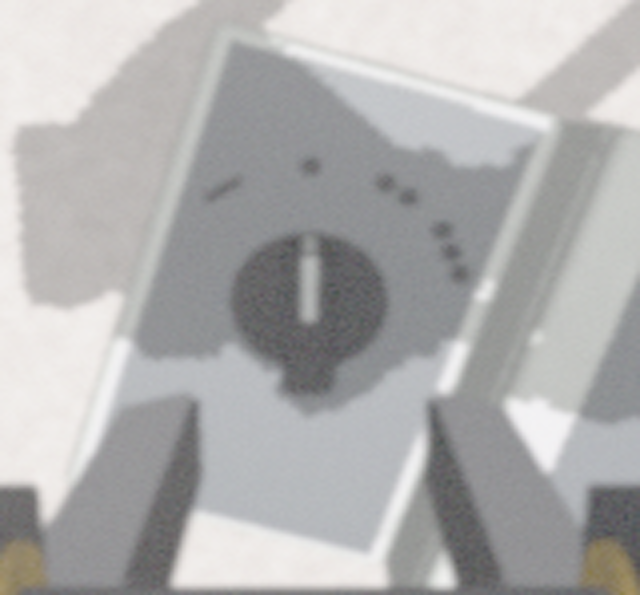

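Request:
servo_tool(targets="-1 30 1 0 0 0 0.6;-1 65 1 0 0 0 0.6;-1 95 1 0 0 0 0.6;-1 110 1 0 0 0 0.6;-1 115 1 0 0 0 0.6;-1 115 1 0 0 0 0.7;-1 115 1 0 0 0 1;-1 115 1 0 0 0 1;-1 115 1 0 0 0 1;-1 115 1 0 0 0 1")

```text
clock: 25.4
eef_pos: [0.5642, -0.2114, 0.0972]
eef_rot: [-0.42, 0.42, 0.57, -0.568]
wrist_force: [-1.1, 6.0, 4.0]
finger_gap: 0.0137
```

```bash
python3 look.py u wrist
```

```text
25.45 [ 0.5642 -0.2114  0.0971] [-2.2  4.1  4.3] 0.013691222019104094 [-0.45  0.26  1.43  0.    1.45 -2.32]
[[-0.294  0.001 -0.956]
 [ 0.956  0.003 -0.294]
 [ 0.002 -1.    -0.001]]
```

View pics/u_wrist.png

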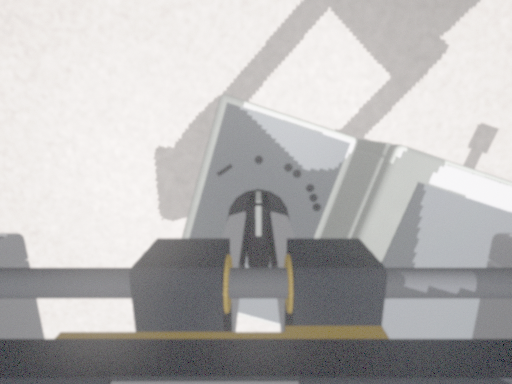

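Bar gripped (gap 13.7 mm). Turn clockwise 34.4° slowly.

Request:
servo_tool(targets="0 0 0 0 4 0 1;0 0 0 0 9 0 1;0 0 0 0 14 0 1;0 0 0 0 19 0 1;0 0 0 0 24 0 1;0 0 0 0 29 0 1;0 0 0 0 33 0 1;0 0 0 0 35 0 1;0 0 0 0 35 0 1;0 0 0 0 35 0 1")

```text
clock: 26.7
eef_pos: [0.5642, -0.2118, 0.0971]
eef_rot: [0.572, -0.571, -0.417, 0.415]
wrist_force: [-2.5, 4.5, 6.9]
finger_gap: 0.0142
```

```bash
python3 look.py v wrist
```

```text
26.75 [ 0.5642 -0.2118  0.0971] [-3.1  5.   4.8] 0.013564254893762484 [-0.45  0.26  1.43  0.    1.45 -1.71]
[[ 0.307  0.001 -0.952]
 [ 0.952  0.002  0.307]
 [ 0.002 -1.    -0.   ]]
```

View pics/v_wrist.png

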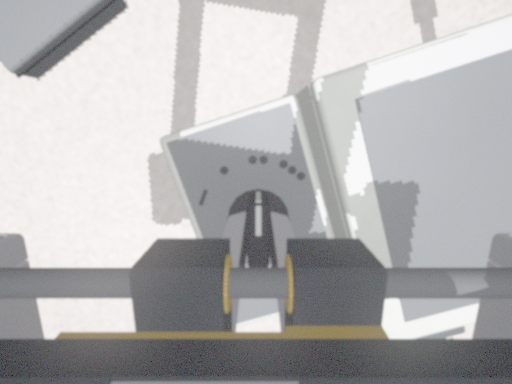

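The pointer (258,205) now faces the two dots (258,160). Release, rise, check.

Request:
servo_tool(targets="0 0 0 0 0 0 0.8;0 0 0 0 0 0 0.6;0 0 0 0 0 0 0.6;0 -30 0 0 0 0 0.6;0 -80 0 0 0 0 0.6;0 -130 0 0 0 0 0.6;0 -150 100 0 0 0 0.6;0 -150 200 0 0 0 0.6;0 -150 250 0 0 0 0.6;0 -150 250 0 0 0 0.6;0 -150 250 0 0 0 0.6")

```text
clock: 28.12
eef_pos: [0.3238, -0.1349, 0.2464]
eef_rot: [-0.571, 0.573, 0.416, -0.415]
wrist_force: [0.3, -0.1, -0.2]
finger_gap: 0.0376
```

```bash
python3 look.py w top scene; python3 - <<'E'
import cv2
a=cv2.imread("pics/w_top.png")[110:240,200:380];cv2.imwrite("pics/w2.png",cv2.resize(a,None,fx=4,fy=4,interpolation=cv2.INTER_CUBIC))
import pickle,numpy as np
a=pickle.load(open("s0.pkl","rb"))["scene"]["pixels"].astype(int);b=pickle.load(open("w_scene.pkl","rb"))["pixels"].astype(int)
d=np.abs(a-b).mean(2)[175:250,200:300];print("diff",d.mean(),(d>25).sum())
E
```

```text
28.225 [ 0.3264 -0.1361  0.2462] [-0.7 -0.6 -0.7] 0.03706679417847295 [-0.56 -0.37  1.73  0.    1.77 -1.81]
[[ 0.309  0.002 -0.951]
 [ 0.951 -0.001  0.309]
 [-0.001 -1.    -0.003]]
diff 3.6904444444444446 174
```

View pics/w2.png

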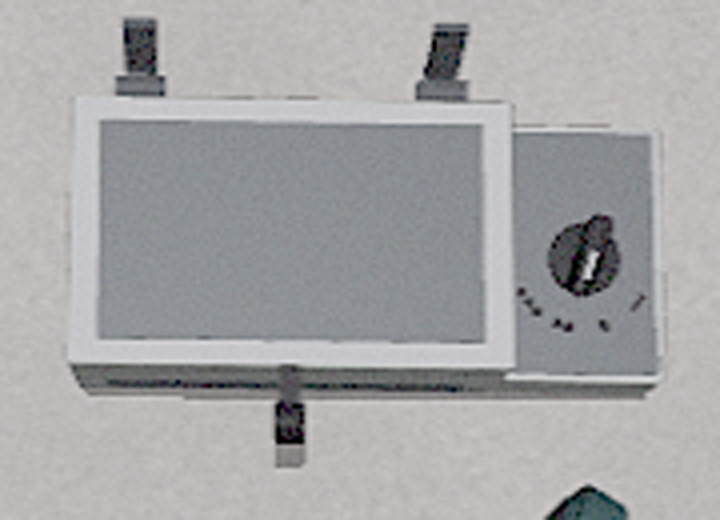

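View pics/w_scene.png

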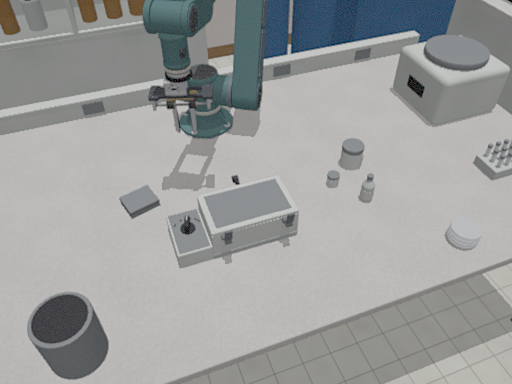

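```bash
python3 - <<'E'
import cv2,pickle,numpy as np
a=pickle.load(open("s0.pkl","rb"))["top"]["pixels"];b=pickle.load(open("w_top.pkl","rb"))["pixels"]
f=lambda i,r:i[r].astype(np.float32).mean(2)
for n,r in(("lid front+handle",np.s_[190:235,215:330]),("lid",np.s_[130:210,212:325]),("slidebox",np.s_[230:290,355:420]),("bottle",np.s_[145:185,90:130])):
    A,B=f(a,r),f(b,r);print(n,cv2.phaseCorrelate(A,B,cv2.createHanningWindow(A.shape[::-1],cv2.CV_32F)),np.abs(A-B).mean())
from bench import robot
robot.hand_in(); print(robot.get_obs()["clock"])
E
```

```text
lid front+handle ((-0.13658765547533847, 0.5006983550028536), 0.974302727734601) 10.627312
lid ((0.054300651224743035, 0.06556028101971378), 0.8302660849690437) 9.118952
slidebox ((-0.2201341508504484, 0.05427125708661862), 0.31476631495687696) 35.75521
bottle ((0.015926632566703347, 0.09351524897357777), 0.9129546472430229) 3.5918503
the job is handed in; nothing more can be done
the job is handed in; nothing more can be done
```

I did every step of the task and handed the job in about 28 s into the 72 s limit; it gave no verdict.

1. **Lid open:** I swung the lid back by its handle and let go. It stayed leaning open by itself.
2. **Jar:** I put the middle-sized jar on the pad and released it. The last picture showed it upright on the pad, about 2 mm from its centre.
3. **Lid shut:** I lowered the lid by the handle until the tool pushed back with about 7 N, then let go.
4. **Dial:** I turned it clockwise by about 35°, from one dot to two dots, and let go. The gripper then backed well clear.

**Last checks:**
- **Lid and bottle:** The lid surface and the bottle matched the starting top view to within 0.1 pixel.
- **Dial:** The pointer pointed at the two dots after release. I judged this by eye in the top view and did not measure the angle.
- **Jar and pan:** I could not see either once the lid was shut; both looked in place just before.

**Checks that failed or disagreed:**
- **Handle slip:** While closing, the lid stood about 0.02 rad open by the image at the height where I expected it to be shut. The handle had probably slipped a few millimetres in the fingers, so I pressed on until I felt the stop.
- **Lid's front edge:** The strip with the front edge and handle had shifted by 0.5 pixel (about 1 mm), more than the lid surface.
- **Slide box:** The final image comparison for it was not usable, most likely because the arm was partly in view. It looked unmoved in the scene picture.

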